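# Hang the rinsed beaker on the slanted drying peg

### The arm

A 6-joint arm with a two-finger parallel gripper is mounted at the origin on a cart in front of the work surface, level with it; the furniture and walls round the work are solid. World frame = base frame: x ahead of the robot, y to its left, z up, the work surface at z = 0. Lengths are in mm, angles in rad, forces in N, time in s.
With the tool pointing down it reaches from about 275 to 825 mm from the base axis. Payload 4.9 kg.
Tool frame: the origin (TCP) lies at the very end of the fingers, on their centre line; the grasp point (between the pads) lies 19 mm behind it; z points along the fingers, y is the line along which they close (so a half turn about z gives the same grasp; the last joint's range is limited). The gripper opens to 85 mm and grips with 20 to 120 N. Pads are 22 mm wide; open, the fingers measure 114 mm over their backs; the gripper's body (76 mm by 85 mm) begins 54 mm behind the grasp point. The pads swing forward as they close: fully open they stand 13 mm farther back than shut.
Start: joints at [1.076, 0.326, -0.193, 1.052, 0, 1.437], TCP at [194.158, 514.608, 231.281] pointing down, gripper open.
Joint ranges: [-2.65, 2.65], [-0.97, 1.79], [-1.3, 1.35], [-1.93, 2.1], [-1.47, 1.37], [-3.14, 3.14]. Speed limits (rad/s): [2.57, 2.57, 3.14, 3.14, 3.14, 3.14].

### API

Orientations are given as a unit quaternion [x, y, z, w].
In Python, from workcell import env gives the robot as it stands.
- The arm moves only by the shell command python3 -m pendant 'ROWS'. ROWS is a JSON object of lists of equal length, an entry for each row: "rotation": the turn, a rotation vector about the tool's x, y, z each as a share of 4 degrees, from -1 to 1, a list of three; "xyz": the shift along the tool's x, y, z each as a share of 0.03 m, from -1 to 1, a list of three; "grip": the opening, from -1 (shut) to 1 (fully open), so that 0 is half open. A call has 1 to 5 rows; each row shifts and turns the commanded pose from where the row before left it, along the tool's axes as they then stand; what a row does not reach is not made up. A row lasts 1/12 s, in which the tool goes at most 41.7 mm and 7.16 degrees, less where a joint would pass 70% of its speed; a pose out of reach is approached as far as the arm can. A call with a number of a shift or a turn outside -1 to 1 is refused whole. A call with a gripper value outside its range is refused whole. The fingers move at their own pace and stop on an object; the grip force is fixed at half the most. Time passes only in rows, so rows that do not move let the fingers close. It gives the time, the measured TCP pose, the force, the opening and the grip force at its end, in the units of the state.
- env.get_obs(): the state, without advancing time (a new reading comes with each control period).
- env.get_image(name): name is "scene" or "top"; returns (picture, depth): 384x512x3 uint8, red, green, blue; 384x512 float32, mm along the optical axis (not along the pixel's ray), 0 where there is no reading.
- env.calibration(name): a dict with "fx", "fy", "cx", "cy" (pixels), "extrinsics" (4x4, takes a point from world to camera coordinates). Camera axes: x right, y up, looking along -z (the intrinsics and any distortion apply to the point x, -y, -z); pixel columns grow to the right and rows downward; lengths in mm; the calibration is good to about 2 mm. A picture is of the moment at which its call begins. calibration takes no time and is no camera call.
- env.close_job(): hands the job in; it is judged then, once.
The state is a dict: "t": time; "joints": joint angles; "dq": joint speeds; "joint_torque": joint torques, N m; "tool_pos": TCP position; "eef_rot": TCP orientation; "contact_force": force on the tool from outside, world axes, zero at the start; "torque": the same for the moment, N m; "opening": finger opening in mm; "gripper_force": force on a finger pad.
Only numpy, scipy, OpenCV 4.12 (cv2) and the standard library are available. Lean on these libraries where they do the work, as an engineer would, in place of code of your own. Each camera call takes 0.05 s, during which the arm holds its last target. There are 200 camera calls.

### The job

Hang the tall white plastic beaker, which stands mouth-down on the bench, over the slanted peg of the drying stand: slide it on along the peg and press it down gently until its rim is fully home on the rubber pad at the peg's foot, then let go of it. The peg has been knocked a few degrees askew, no telling which way, and its wire springs grip the beaker, so feel for the tip, follow the peg and never force it; leave the bottle and the flask where they stand.

Things in the scene. Friction and masses are not known exactly. Their poses are not given: they have to be found in the camera images.
- beaker: tall straight beaker of white plastic with three thin grey beads round its lower half, standing mouth-down: outside diameter 34 mm, bore 26 mm, length 100 mm, closed end 8 mm thick (bore 92 mm deep), about 0.1 kg. Origin: centre of the open mouth (the rim plane); its z axis points along the beaker to the closed end, so up at the start.
- stand: drying stand fixed to the bench: grey base plate 110 x 100 x 10 mm (x, y, z), a bent steel bar rising to a slanted peg. Origin: centre of the underside of the base; z up; the peg leans towards its -x side, 40 degrees from the vertical.
- seat: foot of the peg. Origin: centre of the top of the sprung rubber pad, 37 mm across, where the rim must rest (stand's x +20 mm, 95 mm above the bench); z is the peg's axis as designed, up and out to the tip, 40 degrees from vertical; y is the stand's y; x points up and away from the tip side. The pad gives from 3 N on, 2 N per mm, up to 5 mm, and returns.
- tip (a point): where the tip of the peg was designed to be: 80 mm from the foot along its z. The steel peg is 20 mm thick; its flat end is chamfered 3 mm to 15 mm across. It has been knocked askew about the foot's origin by 0.085 to 0.115 rad, in an unknown direction: the real tip lies 7 to 9 mm to one side, and the beaker must be tilted with the peg. The peg does not give.
- spring (a point): point on the designed axis 33 mm from the foot. Round it, on the peg, three bowed wire springs 120 degrees apart (10 to 56 mm from the foot) stand out to 15 mm from the peg's axis and give at 1.6 N plus 0.8 N per mm each, so the beaker rubs and stays where it is pushed. Contact shows in the force: over 35 N between beaker and stand is forcing it.
- reagent_bottle: amber bottle with a black cap, 60 mm across, 120 mm high, a bystander. Origin: centre of its underside.
- flask: clear waisted glass flask, 47 mm across, 86 mm high, a bystander. Origin: centre of its underside.
Things that resemble listed ones, but are neither listed nor needed, are in the scene too. What is meant by the stand is not purple, and is the larger of those in its own colour.

How it is judged:
By the outcome, as a careful person would: the job done as asked, in the order asked, and still so for the second after the job is handed in, with the robot touching nothing.
It also fails if it takes over 72 s, if anything falls off the work surface, if the arm or the gripper's body presses on something with over 40 N, if the wrist force passes 120 N, or if a joint passes its speed limit or range.

## Working session

There is one attempt and no reset: what is moved stays moved. The work goes in short steps, Python scripts to look and compute and a shell command to move; the robot and the scene stay as the last step left them, time stands still between calls to the robot, and variables do not carry over. Pictures are saved under pics/ and viewed, at most 10 in all, crops included, and the job is handed in when it is done.

```bash
mkdir -p pics; ls
python3 - <<'E'
from workcell import env
import cv2,numpy as np
for n in("scene","top"):
    p,d=env.get_image(n); cv2.imwrite(f"pics/{n}0.png",p[:,:,::-1]); np.savez(f"{n}0.npz",p=p,d=d)
    c=env.calibration(n); print(n,{k:np.round(v,3).tolist() for k,v in c.items()})
    print((d>0).mean())
print(env.get_obs())
E
```

```text
pics
scene {'fx': 359.375, 'fy': 359.375, 'cx': 255.528, 'cy': 193.996, 'extrinsics': [[0.871, -0.491, 0.016, -434.785], [0.346, 0.637, 0.689, -303.173], [-0.348, -0.595, 0.724, -717.441], [0.0, 0.0, 0.0, 1.0]]}
0.9959716796875
top {'fx': 439.642, 'fy': 439.642, 'cx': 252.273, 'cy': 195.875, 'extrinsics': [[0.123, -0.992, 0.005, 18.774], [0.971, 0.121, 0.208, -528.183], [-0.207, -0.021, 0.978, -984.844], [0.0, 0.0, 0.0, 1.0]]}
0.9961751302083334
{'t': 0.1, 'joints': array([ 1.07578944e+00,  3.26892998e-01, -1.93444290e-01,  1.05197458e+00,
       -8.16544951e-06,  1.43662277e+00]), 'dq': array([-0.00090422, -0.00197537,  0.00264041, -0.00074275,  0.00143502,
        0.00119524]), 'joint_torque': array([ 4.13796142e-04, -4.44238150e+01,  2.63038141e+01,  7.93001294e-03,
       -7.61466708e-05, -3.94667893e-06]), 'tool_pos': array([193.9227227 , 514.15458225, 230.58249469]), 'eef_rot': array([ 1.79439433e-01,  9.83768731e-01, -7.21843545e-04, -2.30591728e-04]), 'contact_force': array([-0.15576568,  0.74809393,  0.08909083]), 'torque': array([ 0.0286141 , -0.01531001,  0.00974902]), 'gripper_force': 0.0, 'opening': 85.5206414848201}
```

View pics/scene0.png

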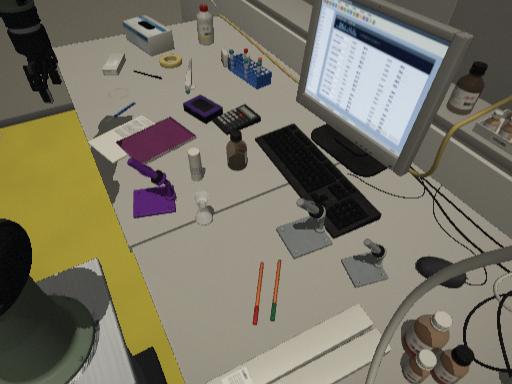

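View pics/top0.png

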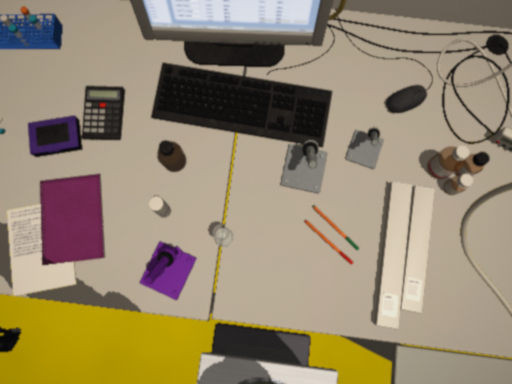

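The scene view shows the beaker at (196,165), the target grey stand at (305,230), and decoys: purple at (155,195) and a small grey one at (367,262). In the top view the beaker is at (158,205), the stand at (303,165), the bottle at (171,156) and the flask at (222,235).

```bash
cat > h.py <<'E'
import numpy as np,cv2
from workcell import env
from scipy.spatial.transform import Rotation as R
def cal(n):
    c=env.calibration(n); E=np.array(c["extrinsics"]); return c,E
def unproj(n,u,v,d):
    c,E=cal(n); u,v,d=map(np.asarray,(u,v,d))
    P=np.stack([(u-c["cx"])/c["fx"]*d,-(v-c["cy"])/c["fy"]*d,-d],-1)
    return (P-E[:3,3])@E[:3,:3]
def ray(n,u,v):
    c,E=cal(n); o=-E[:3,:3].T@E[:3,3]; r=unproj(n,u,v,1.0)-o; return o,r/np.linalg.norm(r)
def plane(n,u,v,z):
    o,r=ray(n,u,v); return o+r*(z-o[2])/r[2]
def proj(n,P):
    c,E=cal(n); q=np.asarray(P)@E[:3,:3].T+E[:3,3]
    return np.stack([c["cx"]-c["fx"]*q[...,0]/q[...,2],c["cy"]+c["fy"]*q[...,1]/q[...,2]],-1)
def tri(n1,p1,n2,p2):
    o1,r1=ray(n1,*p1);o2,r2=ray(n2,*p2)
    A=np.stack([r1,-r2],1);s=np.linalg.lstsq(A,o2-o1,rcond=None)[0]
    a=o1+r1*s[0];b=o2+r2*s[1];return (a+b)/2,np.linalg.norm(a-b)
def load(n,k=0):
    z=np.load(f"{n}{k}.npz");return z["p"],z["d"]
E
python3 - <<'E'
from h import *
boxes={"scene":dict(stand=(270,190,340,262),beaker=(180,140,212,188)),"top":dict(stand=(275,130,335,200),beaker=(140,190,180,222))}
rows=[]
for n in boxes:
    p,d=load(n); v,u=np.mgrid[:384,:512]; P=unproj(n,u,v,d)
    for k,(a,b,c,e) in boxes[n].items():
        q=P[b:e,a:c].reshape(-1,3); col=p[b:e,a:c].reshape(-1,3).astype(int)
        print(n,k,"bench z",np.median(q[:,2]), "max z",np.percentile(q[:,2],99.5))
        if k=="beaker":
            s=q[(q[:,2]>20)]; print("n",len(s),"mean",s.mean(0)); t=s[s[:,2]>93]; print("top",len(t),t.mean(0) if len(t) else 0, t.min(0),t.max(0))
        else:
            s=(q[:,2]>5)&(q[:,2]<15); t=q[s]; r=cv2.minAreaRect(t[:,:2].astype(np.float32)); print("plate",len(t),r,np.median(t[:,2]))
            m=q[q[:,2]>25]; 
            for z in range(30,170,12):
                w=m[abs(m[:,2]-z)<6]
                if len(w): print(z,len(w),w.mean(0).round(1))
        im=cv2.resize(p[b-5:e+5,a-5:c+5,::-1],(390,400),interpolation=cv2.INTER_CUBIC); rows.append(im)
cv2.imwrite("pics/crops.png",cv2.resize(np.vstack([np.hstack(rows[:2]),np.hstack(rows[2:])]),(585,600)))
E
```

```text
scene stand bench z 9.54265039610696 max z 160.06816051210237
plate 1656 ((649.3943481445312, -2.6504974365234375), (233.9672393798828, 160.2732696533203), 61.18346405029297) 11.078675036201613
30 61 [735.    7.1  27.5]
42 17 [661.4 -39.   41.7]
54 13 [663.1 -41.   52.8]
66 7 [666.3 -41.   63.5]
78 19 [640.3 -46.2  79.3]
90 71 [641.7 -44.1  90.4]
102 74 [646.7 -39.4 102.3]
114 33 [627.4 -41.1 113.9]
126 35 [617.6 -41.5 125.6]
138 40 [608.7 -40.5 137.6]
150 54 [591.1 -39.6 150.8]
162 29 [591.7 -37.3 158. ]
scene beaker bench z 1.3225432177537781 max z 102.18322398357485
n 327 mean [466.45160676 290.19493295  70.18873271]
top 97 [468.43048873 296.00877813  99.66666037] [452.95095186 281.05527463  93.06528704] [484.37987368 314.40981048 104.00773924]
top stand bench z 9.48069081648907 max z 160.03371226363333
plate 1832 ((629.3242797851562, -35.140167236328125), (178.357177734375, 148.11915588378906), 6.6053786277771) 11.416225617158505
30 7 [713.2 -53.7  25.7]
90 43 [645.8 -33.4  91.5]
102 100 [648.  -36.4 101.8]
114 35 [634.5 -34.5 113.1]
126 35 [619.1 -35.  126.1]
138 29 [613.3 -36.2 138.7]
150 51 [594.  -37.6 151.8]
162 40 [590.4 -37.7 158.8]
top beaker bench z 1.6683015175985934 max z 1072.9906043434003
n 299 mean [461.73404307 285.05784094 113.59926017]
top 185 [461.37706282 284.41068446 147.8376925 ] [306.66985323  62.39305717  94.24717005] [ 485.58599558  312.3325831  1072.99060434]
```

View pics/crops.png

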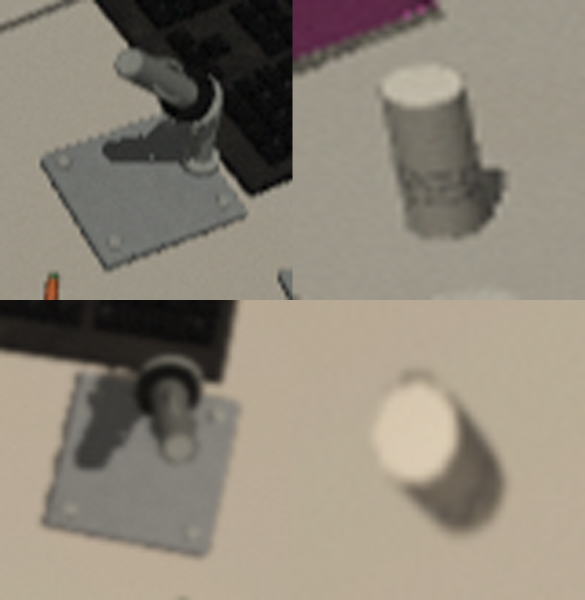

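Run:
```python
from h import *
from scipy.optimize import least_squares
boxes={"scene":(265,185,345,265),"top":(270,125,340,205)}
cl=[]
for n,(a,b,c,e) in boxes.items():
    p,d=load(n); v,u=np.mgrid[:384,:512]; P=unproj(n,u,v,d)
    lab=cv2.cvtColor(p,cv2.COLOR_RGB2LAB).astype(int); 
    sub=lab[b:e,a:c]; print(n,"bench lab",np.median(sub[-8:,:8].reshape(-1,3),0),"plate",sub[45 if n=="top" else 50,35])
    bl=np.median(sub[-8:,:8].reshape(-1,3),0)[2]
    pl=sub[45 if n=="top" else 50,35][2]
    m=np.zeros(lab.shape[:2],np.uint8); m[b:e,a:c]=((sub[...,2]<(bl+pl)/2)&(sub[...,0]>60))*255
    m&=((P[...,2]<20)*255).astype(np.uint8)
    m=cv2.morphologyEx(m,cv2.MORPH_CLOSE,np.ones((9,9),np.uint8)); m=cv2.morphologyEx(m,cv2.MORPH_OPEN,np.ones((5,5),np.uint8))
    cs,_=cv2.findContours(m,0,2); ct=max(cs,key=cv2.contourArea)
    h=cv2.convexHull(ct).reshape(-1,2)
    W=np.array([plane(n,x,y,10)[:2] for x,y in h],np.float32)
    r=cv2.minAreaRect(W); print(n,r); 
    print(cv2.boxPoints(r).round(1).tolist())
    # peg cloud
    q=P[b:e,a:c].reshape(-1,3); q=q[(q[:,2]>112)&(q[:,2]<170)]
    # outlier
    med=np.median(q,0); q=q[np.linalg.norm(q-med,axis=1)<60]; cl.append(q); print(len(q))
for nm,q in (("scene",cl[0]),("top",cl[1]),("both",np.vstack(cl))):
    def f(x):
        A=np.array([x[0],x[1],135]);w=np.array([x[2],x[3],1]);w/=np.linalg.norm(w)
        r=q-A; return np.linalg.norm(r-np.outer(r@w,w),axis=1)-10
    s=least_squares(f,[612,-37,-.8,0],loss="soft_l1",f_scale=2); x=s.x
    w=np.array([x[2],x[3],1]);w/=np.linalg.norm(w);A=np.array([x[0],x[1],135])
    t=(q-A)@w
    print(nm,x,"dir",w,"top extents",A+w*np.percentile(t,98), np.sqrt((f(x)**2).mean()), "tilt",np.degrees(np.arccos(w[2])))
```

```text
scene bench lab [159.  128.  136.5] plate [124 126 130]
scene ((621.8963623046875, -31.934925079345703), (108.70667266845703, 119.9552001953125), 84.73747253417969)
[[557.2000122070312, -80.5999984741211], [676.5999755859375, -91.5999984741211], [686.5999755859375, 16.700000762939453], [567.2000122070312, 27.700000762939453]]
179
top bench lab [181. 129. 141.] plate [137 128 132]
top ((631.5120239257812, -34.614017486572266), (101.72180938720703, 138.57684326171875), 85.64895629882812)
[[558.5999755859375, -80.0999984741211], [696.7000122070312, -90.5999984741211], [704.5, 10.800000190734863], [566.2999877929688, 21.399999618530273]]
173
scene [ 6.05157638e+02 -3.44770901e+01 -9.07067902e-01 -1.30215753e-02] dir [-0.67182074 -0.00964444  0.74065099] top extents [586.04251752 -34.75150066 156.07352739] 2.5585528646682723 tilt 42.21310083011108
top [ 6.04668113e+02 -3.82232425e+01 -9.52619921e-01 -4.77273633e-02] dir [-0.68933442 -0.03453645  0.72361957] top extents [583.70151999 -39.27369308 157.00939985] 2.639212151378982 tilt 43.64586648888198
both [ 6.04521706e+02 -3.57235141e+01 -9.37410640e-01  1.70283975e-02] dir [-0.68385366  0.01242244  0.72951344] top extents [584.30793155 -35.35632374 156.56341441] 2.766111892582608 tilt 43.154380658532936
```

Run:
```python
from h import *
ims=[]
for n,(a,b,s) in {"scene":(290,190,45),"top":(285,130,45)}.items():
    acc=[load(n)[0].astype(float)]+[env.get_image(n)[0].astype(float) for _ in range(7)]
    m=np.mean(acc,0); np.save(n+"_avg.npy",m)
    im=m[b:b+s,a:a+s,::-1]; im=np.clip((im-20)*1.35,0,255).astype(np.uint8)
    im=cv2.resize(im,(396,396),interpolation=cv2.INTER_NEAREST)
    for k in range(0,s,5):
        cv2.line(im,(int(k*8.8),0),(int(k*8.8),5),(0,0,255),1);cv2.line(im,(0,int(k*8.8)),(5,int(k*8.8)),(0,0,255),1)
        cv2.putText(im,str(a+k),(int(k*8.8),14),0,.3,(0,0,255)); cv2.putText(im,str(b+k),(7,int(k*8.8)+4),0,.3,(0,0,255))
    ims.append(im)
cv2.imwrite("pics/peg.png",np.hstack(ims))
```

```text
(no output)
```

View pics/peg.png

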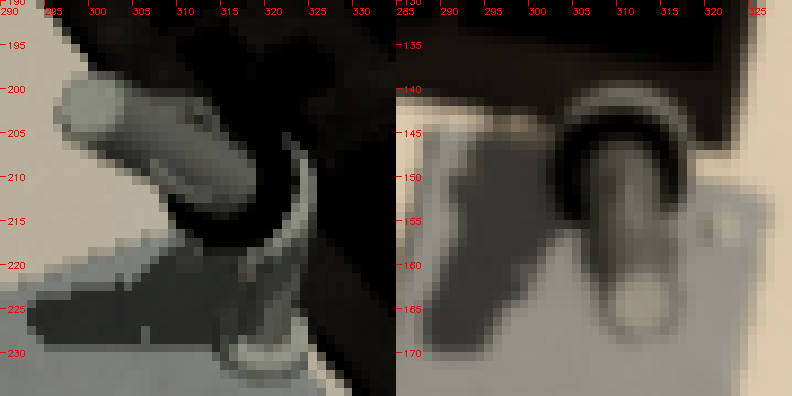

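The picture shows the tip face centre at scene ≈(300.0,201.4) and top ≈(312.1,163.9); the black pad lies round top ≈(310,149).

Run:
```python
from h import *
T,e=tri("scene",(300.0,201.4),"top",(312.1,163.9)); print("tip",T,e)
# plate: front edge + side edges from averaged images -> line fits on subpixel colour transition
for n,(a,b,c,ee) in {"scene":(265,185,345,265),"top":(270,125,340,205)}.items():
    m=np.load(n+"_avg.npy").astype(np.float32); bc=m[...,2]/m[...,0]
    # walk along world lines at z=10, find b/r ratio transition
    def cross(P0,dirn,L=25):
        s=np.arange(-L,L,.25); pts=np.array([[*(P0+dirn*k),10.] for k in s]); uv=proj(n,pts).astype(np.float32)
        val=cv2.remap(bc,uv[:,0],uv[:,1],cv2.INTER_LINEAR).ravel()
        lo,hi=val[:16].mean(),val[-16:].mean(); t=(lo+hi)/2
        i=np.where((val[:-1]>t)&(val[1:]<=t))[0]
        return (s[i[-1]] if len(i) else np.nan),lo-hi
    th=np.radians(-4.8);X=np.array([np.cos(th),np.sin(th)]);Y=np.array([-X[1],X[0]]);C=np.array([618.5,-33])
    F=[(y,cross(C-55*X+y*Y,-X)) for y in range(-40,41,8)]
    Rr=[(x,cross(C+x*X-50*Y,-Y)) for x in range(-48,0,6)]
    Lf=[(x,cross(C+x*X+50*Y,Y)) for x in range(-48,0,6)]
    for nm,l in(("front",F),("right",Rr),("left",Lf)): print(n,nm,[round(float(v[0]),1) for _,v in l],np.polyfit([k for k,v in l if not np.isnan(v[0])],[v[0] for k,v in l if not np.isnan(v[0])],1).round(3))
```

```text
tip [586.55278012 -37.98493285 156.92911089] 0.24249487305927084
scene front [0.8, 1.2, 0.8, 1.0, 1.2, 0.8, 1.0, 1.0, 1.2, 0.2, 0.2] [-0.006  0.864]
scene right [1.8, 1.0, 1.8, 1.2, 1.5, 1.5, 1.8, 1.8] [0.006 1.705]
scene left [-1.0, -0.8, -1.0, -1.0, -0.8, -1.0, -1.0, -1.0] [-0.002 -0.991]
top front [0.0, -0.2, -0.2, -0.5, -0.5, -0.8, -0.8, -0.8, -1.0, -1.2, -1.2] [-0.015 -0.659]
top right [-0.5, -0.2, -0.2, -0.2, 0.0, -0.2, 0.0, 0.0] [0.01 0.08]
top left [-2.0, -2.2, -1.8, -2.0, -2.2, -2.5, -2.0, -2.0] [-2.000e-03 -2.161e+00]
```

Run:
```python
from h import *
cen={}
for n,(a,b,c,e) in {"scene":(180,140,215,190),"top":(140,188,180,225)}.items():
    m=np.load(n+"_avg.npy").astype(np.uint8); g=cv2.cvtColor(m,cv2.COLOR_RGB2GRAY)
    sub=g[b:e,a:c]; t,_=cv2.threshold(sub,0,255,cv2.THRESH_OTSU)
    bench=np.median(sub); t=(bench+np.percentile(sub,99))/2
    k=((sub>t)*255).astype(np.uint8); cs,_=cv2.findContours(k,0,2); ct=max(cs,key=cv2.contourArea)
    mk=np.zeros_like(k);cv2.drawContours(mk,[ct],-1,1,-1);M=cv2.moments(mk,True); u,v=M["m10"]/M["m00"]+a,M["m01"]/M["m00"]+b
    cen[n]=(u,v); print(n,bench,t,(u,v),M["m00"],cv2.boundingRect(ct),plane(n,u,v,100))
print(tri("scene",cen["scene"],"top",cen["top"]))
for nm,(a,b,c,e) in {"bottle":(150,135,195,175),"flask":(205,215,240,250)}.items():
    p,d=load("top");v,u=np.mgrid[b:e,a:c];P=unproj("top",u,v,d[b:e,a:c]).reshape(-1,3);P=P[(P[:,2]>70)&(P[:,2]<200)];print(nm,P.mean(0),P[:,2].max())
o=env.get_obs();print(o["t"],R.from_quat(o["eef_rot"]).as_matrix().round(4).tolist())
```

```text
scene 150.0 165.5 (193.0909090909091, 150.87878787878788) 66.0 (8, 8, 11, 7) [468.94855072 298.79729871 100.        ]
top 172.0 187.5 (155.24427480916032, 203.0916030534351) 131.0 (9, 9, 13, 13) [468.76041545 297.78373484 100.        ]
(array([468.56423074, 297.52467958, 101.08299178]), np.float64(0.03187339218379767))
bottle [593.00989573 286.98661491  95.63909929] 126.12684831312383
flask [425.67717965 143.42371903  79.92695666] 90.94119832444815
0.8 [[-0.9356, 0.353, 0.0001], [0.353, 0.9356, 0.0001], [-0.0001, 0.0001, -1.0]]
```

```bash
python3 -m pendant '{"rotation":[[0,0,0],[0,0,0],[0,0,0],[0,0,0],[0,0,0]],"xyz":[[-0.9,-0.29,0],[-0.9,-0.29,0],[-0.9,-0.29,0],[-0.9,-0.29,0],[-0.9,-0.29,0]],"grip":[1,1,1,1,1]}'
python3 -m pendant '{"rotation":[[0,0,0],[0,0,0],[0,0,0],[0,0,0],[0,0,0]],"xyz":[[-0.9,-0.29,0],[-0.9,-0.29,0],[-0.9,-0.29,0],[-0.9,-0.29,0],[-0.9,-0.29,0]],"grip":[1,1,1,1,1]}'
python3 -m pendant '{"rotation":[[0,0,0],[0,0,0],[0,0,0],[0,0,0]],"xyz":[[-0.9,-0.29,0],[-0.9,-0.29,0],[-0.3,-0.03,0],[0,0,0]],"grip":[1,1,1,1]}'
```

```text
t: 1.22
tool_pos: [305.9, 425.4, 231.4]
eef_rot: [0.179, 0.984, 0.0, 0.0]
contact_force: [-0.5, -0.6, 0.4]
opening: 85.5
gripper_force: 0.0
t: 1.63
tool_pos: [417.1, 336.9, 231.4]
eef_rot: [0.179, 0.984, 0.0, 0.0]
contact_force: [0.2, 0.5, -0.5]
opening: 85.2
gripper_force: 0.0
t: 1.97
tool_pos: [470.4, 297.4, 231.2]
eef_rot: [0.181, 0.983, 0.0, 0.0]
contact_force: [-0.7, 0.3, -0.3]
opening: 85.3
gripper_force: 0.0
```

```bash
python3 -m pendant '{"rotation":[[0,0,0],[0,0,0],[0,0,0],[0,0,0],[0,0,0]],"xyz":[[0.06,0,0.9],[0,0,0.9],[0,0,0.9],[0,0,0.9],[0,0,0.9]],"grip":[1,1,1,1,1]}'
python3 -m pendant '{"rotation":[[0,0,0],[0,0,0],[0,0,0],[0,0,0]],"xyz":[[0,0,0.8],[0,0,0.44],[0,0,0],[0,0,0]],"grip":[1,1,1,1]}'
python3 -m pendant '{"rotation":[[0,0,0],[0,0,0],[0,0,0],[0,0,0],[0,0,0]],"xyz":[[0,0,0],[0,0,0],[0,0,0],[0,0,0],[0,0,0]],"grip":[-1,-1,-1,-1,-1]}'
python3 -m pendant '{"rotation":[[0,0,0],[0,0,0],[0,0,0],[0,0,0],[0,0,0]],"xyz":[[0,0,0],[0,0,0],[0,0,0],[0,0,0],[0,0,0]],"grip":[-1,-1,-1,-1,-1]}'
```

```text
t: 2.38
tool_pos: [465.5, 300.2, 95.3]
eef_rot: [0.179, 0.984, 0.0, -0.0]
contact_force: [-0.8, -1.1, -0.4]
opening: 85.3
gripper_force: 0.0
t: 2.72
tool_pos: [465.4, 299.8, 58.7]
eef_rot: [0.179, 0.984, -0.0, -0.001]
contact_force: [0.5, 1.0, -0.5]
opening: 85.3
gripper_force: 0.0
t: 3.13
tool_pos: [467.6, 299.6, 60.3]
eef_rot: [0.179, 0.984, 0.001, 0.001]
contact_force: [-1.0, 0.6, 4.3]
opening: 33.0
gripper_force: 59.2
t: 3.55
tool_pos: [467.6, 299.6, 60.3]
eef_rot: [0.179, 0.984, 0.001, 0.001]
contact_force: [-1.3, -0.5, 5.1]
opening: 33.1
gripper_force: 59.3
```

```bash
python3 -m pendant '{"rotation":[[0,0,0],[0,0,0],[0,0,0],[0,0,0],[0,0,0]],"xyz":[[0,0,-0.3],[0,0,-0.8],[0,0,-1],[0,0,-1],[0,0,-1]],"grip":[-1,-1,-1,-1,-1]}'
python3 -m pendant '{"rotation":[[0,0,0],[0,0,0],[0,0,0],[0,0,0],[0,0,0]],"xyz":[[0,0,-1],[0,0,-1],[0,0,-0.9],[0,0,0],[0,0,0]],"grip":[-1,-1,-1,-1,-1]}'
cat >> h.py <<'E'
def frame(w,y0=(0,1,0)):
    z=-np.array(w)/np.linalg.norm(w); y=np.array(y0,float); y-=z*(y@z); y/=np.linalg.norm(y)
    return np.stack([np.cross(y,z),y,z],1)
def togo(pos,M):
    o=env.get_obs();A=R.from_quat(o["eef_rot"]).as_matrix()
    print("t",o["t"],"pos",o["tool_pos"].round(1),"F",o["contact_force"].round(1),"Ftool",(A.T@o["contact_force"]).round(1),"Mtool",(A.T@o["torque"]).round(2))
    print("rot /4deg",(np.degrees(R.from_matrix(A.T@M).as_rotvec())/4).round(2),"shift/30 now-axes",(A.T@(pos-o["tool_pos"])/30).round(2),"target-axes",(M.T@(pos-o["tool_pos"])/30).round(2))
tip=np.array([586.5,-38.,156.9]);w0=np.array([-.641,-.0285,.767]);w0/=np.linalg.norm(w0)
E
python3 - <<'E'
from h import *
togo(tip+80*w0,frame(w0))
E
```

```text
t: 3.97
tool_pos: [466.4, 298.9, 183.8]
eef_rot: [0.18, 0.984, -0.0, -0.0]
contact_force: [1.2, -0.1, -1.2]
opening: 33.4
gripper_force: 59.8
t: 4.38
tool_pos: [467.7, 299.5, 271.3]
eef_rot: [0.179, 0.984, 0.001, 0.002]
contact_force: [-0.0, -1.0, -1.5]
opening: 33.0
gripper_force: 59.8
t 4.3833 pos [467.7 299.5 271.3] F [-0.  -1.  -1.5] Ftool [-0.3 -0.9  1.5] Mtool [ 0.    0.01 -0.03]
rot /4deg [-2.15 -9.75 -5.11] shift/30 now-axes [-6.1  -9.81  1.76] target-axes [ -0.59 -11.4    2.47]
```

```bash
python3 -m pendant '{"rotation":[[-0.18,-0.81,-0.43],[-0.18,-0.81,-0.43],[-0.18,-0.81,-0.43],[-0.18,-0.81,-0.43],[-0.18,-0.81,-0.43]],"xyz":[[0,0,0],[0,0,0],[0,0,0],[0,0,0],[0,0,0]],"grip":[-1,-1,-1,-1,-1]}'
python3 -m pendant '{"rotation":[[-0.18,-0.81,-0.43],[-0.18,-0.81,-0.43],[-0.18,-0.81,-0.43],[-0.18,-0.81,-0.43],[-0.18,-0.81,-0.43]],"xyz":[[0,0,0],[0,0,0],[0,0,0],[0,0,0],[0,0,0]],"grip":[-1,-1,-1,-1,-1]}'
python3 -m pendant '{"rotation":[[-0.18,-0.81,-0.43],[-0.17,-0.84,-0.38],[0,0,0],[0,0,0]],"xyz":[[0,0,0],[0,0,0],[0,0,0],[0,0,0]],"grip":[-1,-1,-1,-1]}'
python3 - <<'E'
from h import *
togo(tip+80*w0,frame(w0))
E
```

```text
t: 4.8
tool_pos: [465.8, 298.5, 267.4]
eef_rot: [0.103, 0.984, 0.005, 0.144]
contact_force: [0.4, 0.1, -1.1]
opening: 32.6
gripper_force: 59.8
t: 5.22
tool_pos: [465.5, 298.4, 267.3]
eef_rot: [0.024, 0.958, 0.01, 0.284]
contact_force: [0.2, 0.6, -1.2]
opening: 33.0
gripper_force: 59.8
t: 5.55
tool_pos: [465.0, 298.2, 266.8]
eef_rot: [-0.005, 0.941, 0.012, 0.337]
contact_force: [0.3, 0.1, -0.1]
opening: 33.0
gripper_force: 59.8
t 5.55 pos [465.  298.2 266.8] F [ 0.3  0.1 -0.1] Ftool [-0.2  0.1  0.3] Mtool [0.01 0.75 0.06]
rot /4deg [-0.03 -0.11  0.02] shift/30 now-axes [ -0.76 -11.35   2.44] target-axes [ -0.76 -11.36   2.42]
```

```bash
python3 -m pendant '{"rotation":[[0,0,0],[0,0,0],[0,0,0],[0,0,0],[0,0,0]],"xyz":[[0,-0.5,0],[0,-1,0],[0,-1,0],[0,-1,0],[0,-1,0]],"grip":[-1,-1,-1,-1,-1]}'
python3 -m pendant '{"rotation":[[0,0,0],[0,0,0],[0,0,0],[0,0,0],[0,0,0]],"xyz":[[0,-1,0],[0,-1,0],[0,-1,0],[0,-1,0],[0,-1,0]],"grip":[-1,-1,-1,-1,-1]}'
python3 -m pendant '{"rotation":[[0,-0.1,0],[0,0,0],[0,0,0],[0,0,0],[0,0,0]],"xyz":[[-0.4,-1,0.5],[-0.36,-0.8,0.7],[0,0,0.6],[0,0,0.6],[0,0,0]],"grip":[-1,-1,-1,-1,-1]}'
python3 -m pendant '{"rotation":[[0,0,0],[0,0,0]],"xyz":[[0,0,0],[0,0,0]],"grip":[-1,-1]}'
python3 - <<'E'
from h import *
togo(tip+80*w0,frame(w0))
ims=[]
for n,(a,b,s) in {"scene":(265,150,60),"top":(275,135,60)}.items():
    acc=[];ds=[]
    for _ in range(4):
        p,d=env.get_image(n);acc.append(p.astype(float));ds.append(d)
    m=np.mean(acc,0); np.savez(n+"1.npz",p=m.astype(np.uint8),d=np.median(ds,0))
    im=np.clip((m[b:b+s,a:a+s,::-1]-20)*1.35,0,255).astype(np.uint8)
    im=cv2.resize(im,(396,396),interpolation=cv2.INTER_NEAREST)
    for k in range(0,s,5):
        q=int(k*6.6);cv2.putText(im,str(a+k),(q,10),0,.28,(0,0,255)); cv2.putText(im,str(b+k),(0,q+4),0,.28,(0,0,255))
    ims.append(im)
cv2.imwrite("pics/pre.png",np.hstack(ims))
E
```

```text
t: 5.97
tool_pos: [469.7, 163.3, 266.5]
eef_rot: [-0.005, 0.941, 0.013, 0.339]
contact_force: [0.7, -0.4, -1.0]
opening: 33.0
gripper_force: 60.0
t: 6.38
tool_pos: [472.5, 12.5, 263.9]
eef_rot: [-0.004, 0.94, 0.013, 0.34]
contact_force: [0.6, -0.2, -1.6]
opening: 32.9
gripper_force: 60.0
t: 6.8
tool_pos: [537.7, -39.1, 219.1]
eef_rot: [-0.003, 0.94, 0.014, 0.341]
contact_force: [-1.0, 0.1, -2.4]
opening: 33.3
gripper_force: 60.1
t: 6.97
tool_pos: [536.8, -37.7, 221.5]
eef_rot: [-0.005, 0.94, 0.013, 0.342]
contact_force: [-0.2, 0.1, -1.5]
opening: 33.0
gripper_force: 60.2
t 6.9667 pos [536.8 -37.7 221.5] F [-0.2  0.1 -1.5] Ftool [1.1 0.1 1. ] Mtool [ 0.04  0.72 -0.05]
rot /4deg [ 0.    0.04 -0.  ] shift/30 now-axes [ 0.11 -0.09  0.05] target-axes [ 0.11 -0.09  0.05]
```

View pics/pre.png

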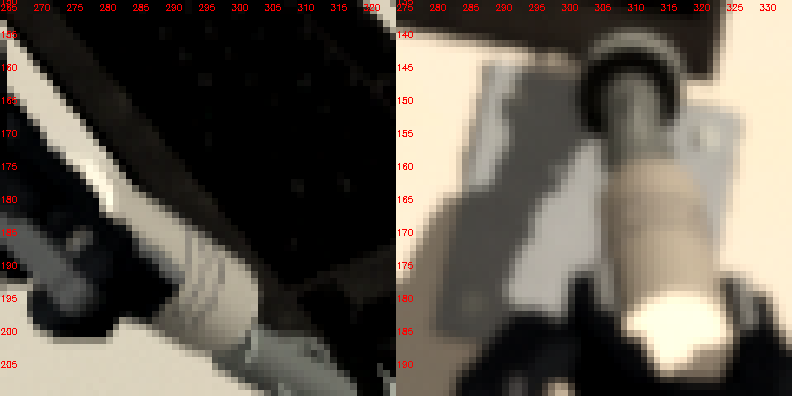

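The beaker's rim is just short of the tip in both views (scene rim edge ≈(303,195), top rim ≈(314,159)); the axis directions look close, so I'll measure the midline offsets.

Run:
```python
from h import *
o=env.get_obs();A=R.from_quat(o["eef_rot"]).as_matrix();w=-A[:,2];T=o["tool_pos"]
for n in("scene","top"):
    m=load(n,1)[0].astype(np.float32); 
    c,E=cal(n)
    print(n,"tip px",proj(n,tip),"rim px",proj(n,T-60.3*w))
    for s in (-55,-48,-40,-30,-25,-20):
        P=T+s*w; u0=proj(n,P); o_=-E[:3,:3].T@E[:3,3]; v=(P-o_); side=np.cross(w,v);side/=np.linalg.norm(side)
        k=np.arange(-30,30.1,.5); uv=proj(n,P+np.outer(k,side)).astype(np.float32)
        val=cv2.remap(m,uv[:,0],uv[:,1],cv2.INTER_LINEAR).reshape(-1,3); g=val.mean(1)
        gr=np.abs(np.gradient(cv2.GaussianBlur(val,(1,5),0),axis=0)).sum(1)
        # strongest edge in each side
        L=(k<-8);Rr=(k>8); a=k[L][np.argmax(gr[L])];b=k[Rr][np.argmax(gr[Rr])]
        print(s,"side",side.round(2),"edges",a,b,"mid",(a+b)/2,"prof",g[::6].astype(int))
```

```text
scene tip px [300.03562765 201.40488197] rim px [296.24707301 196.55983506]
-55 side [-0.74 -0.25 -0.63] edges -19.0 14.5 mid -2.25 prof [ 15  16  35  48 114 142 118 128 130 124 115 100  90  88  82 135 173 172
 171 172 172]
-48 side [-0.74 -0.25 -0.63] edges -19.0 14.5 mid -2.25 prof [ 13  24  35  43 115 130 141 140 126 118 115  99  89  82  79 135 172 172
 172 172 173]
-40 side [-0.74 -0.25 -0.63] edges -18.5 14.5 mid -2.0 prof [ 14  30  34  41 103 134 142 140 135 121 116  91  83  78  75 127 172 172
 172 172 172]
-30 side [-0.74 -0.25 -0.63] edges -19.0 14.5 mid -2.25 prof [ 22  38  35  42 111 136 126 142 112  80  30  18  19  22  29 105 168 172
 172 172 173]
-25 side [-0.74 -0.25 -0.63] edges -19.5 15.0 mid -2.25 prof [ 30  39  34  39 103 134 147 143 105  78  25  16  16  17  18  81 160 172
 172 172 172]
-20 side [-0.74 -0.25 -0.63] edges -18.5 16.0 mid -1.25 prof [ 33  38  34  43 111 147 147 135  99  57  20  14  14  16  15  50 124 142
 150 170 173]
top tip px [312.07716078 163.97818715] rim px [311.81651064 166.20619681]
-55 side [ 0.26 -0.95  0.18] edges -14.0 28.5 mid 7.25 prof [151 152 152 151 149 130  92  89 101 114 121 129 135 141 143 141 141 150
 155 168 191]
-48 side [ 0.26 -0.95  0.18] edges -14.0 26.0 mid 6.0 prof [150 152 152 151 148 127  89  90  99 110 123 131 137 140 143 138 137 149
 161 179 193]
-40 side [ 0.26 -0.95  0.18] edges -14.5 25.0 mid 5.25 prof [151 151 151 150 147 119  86  91 106 117 130 140 144 147 146 140 139 149
 170 191 195]
-30 side [ 0.26 -0.95  0.18] edges -15.0 23.5 mid 4.25 prof [150 148 143 141 131 108  87  94 110 123 133 141 148 152 153 149 143 156
 182 195 196]
-25 side [ 0.26 -0.95  0.18] edges -13.5 21.5 mid 4.0 prof [149 143 123 118 113 109  89  92 110 123 133 142 148 152 154 152 147 163
 188 196 196]
-20 side [ 0.26 -0.95  0.18] edges -26.0 21.0 mid -2.5 prof [149 131  88  74  93 111  90  91 110 124 134 142 148 153 154 152 150 173
 193 196 196]
```

```bash
python3 -m pendant '{"rotation":[[0,0,0],[0,0,0],[0,0,0]],"xyz":[[0.18,-0.02,0],[0,0,0],[0,0,0]],"grip":[-1,-1,-1]}'
cat > m.py <<'E'
from h import *
import sys
k=int(sys.argv[1]);o=env.get_obs();A=R.from_quat(o["eef_rot"]).as_matrix();w=-A[:,2]
m={}
for n in("scene","top"):
    p=np.mean([env.get_image(n)[0].astype(float) for _ in range(3)],0).astype(np.float32); m[n]=p
    np.save(f"{n}_{k}.npy",p)
ts=[env.get_obs()["tool_pos"]];T=np.mean(ts,0); print("T",T)
for n in m:
    c,E=cal(n);oc=-E[:3,:3].T@E[:3,3]
    for s in(-52,-45,-38):
        P=T+s*w;side=np.cross(w,P-oc);side/=np.linalg.norm(side)
        q=np.arange(-30,30.1,.5);uv=proj(n,P+np.outer(q,side)).astype(np.float32)
        val=cv2.GaussianBlur(cv2.remap(m[n],uv[:,0],uv[:,1],cv2.INTER_LINEAR).reshape(-1,3),(1,5),0)
        gr=np.abs(np.gradient(val,axis=0)).sum(1)
        pk=[(float(q[i]),int(gr[i])) for i in range(1,len(q)-1) if gr[i]>gr[i-1] and gr[i]>=gr[i+1] and gr[i]>4]
        print(n,s,"side_tool",(A.T@side).round(2),"tip@",round(float((tip-P)@side),1),pk)
E
python3 m.py 2; python3 -c "
from h import *
togo(tip+80*w0,frame(w0))"
```

```text
t: 7.62
tool_pos: [532.1, -38.1, 217.3]
eef_rot: [-0.005, 0.939, 0.013, 0.342]
contact_force: [-1.0, -1.0, -0.8]
opening: 33.2
gripper_force: 60.2
T [532.88072264 -38.30733484 217.91833946]
scene -52 side_tool [ 0.97 -0.26 -0.  ] tip@ -1.2 [(-18.5, 41), (-13.5, 6), (-10.0, 6), (-3.5, 7), (1.0, 5), (5.5, 14), (9.0, 5), (15.0, 35)]
scene -45 side_tool [ 0.97 -0.26 -0.  ] tip@ -1.2 [(-18.5, 35), (-7.5, 8), (-5.5, 4), (-2.5, 5), (1.5, 8), (5.0, 6), (10.0, 7), (15.0, 36)]
scene -38 side_tool [ 0.97 -0.26 -0.  ] tip@ -1.2 [(-18.0, 41), (-13.0, 6), (-7.5, 8), (-3.0, 11), (0.5, 16), (8.5, 5), (15.0, 35)]
top -52 side_tool [-0.31 -0.95 -0.  ] tip@ 2.5 [(-14.0, 22), (-9.0, 5), (-5.0, 4), (-1.0, 5), (20.0, 4), (26.0, 12)]
top -45 side_tool [-0.31 -0.95 -0.  ] tip@ 2.5 [(-14.5, 22), (-6.0, 5), (-1.0, 5), (19.5, 6), (25.5, 12)]
top -38 side_tool [-0.31 -0.95 -0.  ] tip@ 2.5 [(-14.5, 20), (-6.5, 8), (2.0, 4), (21.0, 10), (22.5, 10), (25.0, 10)]
t 7.9167 pos [532.9 -38.3 217.9] F [-1.1  0.1 -1.1] Ftool [1.5 0.1 0.1] Mtool [ 0.03  0.75 -0.01]
rot /4deg [-0.    0.05  0.01] shift/30 now-axes [-0.07 -0.07  0.04] target-axes [-0.07 -0.07  0.04]
```

```bash
python3 -m pendant '{"rotation":[[0,0,0],[0,0,0],[0,0,0],[0,0,0],[0,0,0]],"xyz":[[0,0,0.2],[0,0,0.2],[0,0,0.2],[0,0,0.1],[0,0,0]],"grip":[-1,-1,-1,-1,-1]}' 
python3 -m pendant '{"rotation":[[0,0,0],[0,0,0],[0,0,0],[0,0,0]],"xyz":[[0,0,0.1],[0,0,0.1],[0,0,0],[0,0,0]],"grip":[-1,-1,-1,-1]}' 
python3 -c "
from h import *
togo(tip+60*w0,frame(w0))"
```

```text
t: 8.33
tool_pos: [546.3, -37.5, 200.7]
eef_rot: [-0.005, 0.94, 0.013, 0.342]
contact_force: [-0.1, -0.1, -1.6]
opening: 33.1
gripper_force: 60.2
t: 8.67
tool_pos: [550.1, -37.4, 197.0]
eef_rot: [-0.005, 0.939, 0.013, 0.343]
contact_force: [-0.6, 0.5, -0.6]
opening: 32.8
gripper_force: 60.2
t 8.6667 pos [550.1 -37.4 197. ] F [-0.6  0.5 -0.6] Ftool [0.9 0.5 0. ] Mtool [ 0.08  0.76 -0.04]
rot /4deg [-0.    0.05  0.01] shift/30 now-axes [-0.07 -0.07 -0.2 ] target-axes [-0.07 -0.07 -0.2 ]
```

```bash
python3 -m pendant '{"rotation":[[0,0,0],[0,0,0],[0,0,0],[0,0,0]],"xyz":[[0,0,0.1],[0,0,0.1],[0,0,0],[0,0,0]],"grip":[-1,-1,-1,-1]}' | grep -E "force|pos"
python3 -m pendant '{"rotation":[[0,0,0],[0,0,0],[0,0,0],[0,0,0]],"xyz":[[0,0,0.1],[0,0,0.1],[0,0,0],[0,0,0]],"grip":[-1,-1,-1,-1]}'  | grep -E "force|pos"
python3 -c "
from h import *
togo(tip+42*w0,frame(w0))"
```

```text
tool_pos: [554.0, -37.3, 192.4]
contact_force: [-0.9, 0.6, -0.3]
gripper_force: 60.2
tool_pos: [557.8, -37.1, 187.7]
contact_force: [0.2, 0.4, -1.7]
gripper_force: 60.2
t 9.3333 pos [557.8 -37.1 187.7] F [ 0.2  0.4 -1.7] Ftool [0.9 0.4 1.4] Mtool [0.02 0.73 0.01]
rot /4deg [-0.    0.05  0.01] shift/30 now-axes [-0.07 -0.07  0.  ] target-axes [-0.07 -0.07 -0.  ]
```

```bash
cat > f.py <<'E'
from h import *
o=env.get_obs();A=R.from_quat(o["eef_rot"]).as_matrix()
d=o["tool_pos"]-tip; print("rel tip, tool axes",(A.T@d).round(1),"Ft",(A.T@o["contact_force"]).round(1),"Mt",(A.T@o["torque"]).round(2))
E
python3 f.py
for i in 1 2 3; do python3 -m pendant '{"rotation":[[0,0,0],[0,0,0]],"xyz":[[0.04,0,0],[0,0,0]],"grip":[-1,-1]}' >/dev/null; python3 f.py; done
python3 -m pendant '{"rotation":[[0,0,0],[0,0,0]],"xyz":[[-0.12,0,0],[0,0,0]],"grip":[-1,-1]}' >/dev/null; echo; python3 f.py
for i in 1 2 3; do python3 -m pendant '{"rotation":[[0,0,0],[0,0,0]],"xyz":[[-0.04,0,0],[0,0,0]],"grip":[-1,-1]}' >/dev/null; python3 f.py; done
python3 -m pendant '{"rotation":[[0,0,0],[0,0,0]],"xyz":[[0.12,0,0],[0,0,0]],"grip":[-1,-1]}' >/dev/null; echo; python3 f.py
for i in 1 2 3; do python3 -m pendant '{"rotation":[[0,0,0],[0,0,0]],"xyz":[[0,0.04,0],[0,0,0]],"grip":[-1,-1]}' >/dev/null; python3 f.py; done
python3 -m pendant '{"rotation":[[0,0,0],[0,0,0]],"xyz":[[0,-0.12,0],[0,0,0]],"grip":[-1,-1]}' >/dev/null; echo; python3 f.py
for i in 1 2 3; do python3 -m pendant '{"rotation":[[0,0,0],[0,0,0]],"xyz":[[0,-0.04,0],[0,0,0]],"grip":[-1,-1]}' >/dev/null; python3 f.py; done
python3 -m pendant '{"rotation":[[0,0,0],[0,0,0]],"xyz":[[0,0.12,0],[0,0,0]],"grip":[-1,-1]}' >/dev/null; echo; python3 f.py
```

```text
rel tip, tool axes [  2.1   2.1 -42. ] Ft [0.9 0.4 1.4] Mt [0.02 0.73 0.01]
rel tip, tool axes [  3.4   2.1 -42.2] Ft [ 1.  -0.3  1.3] Mt [ 0.    0.79 -0.04]
rel tip, tool axes [  4.5   2.1 -42.3] Ft [0.2 0.7 0.9] Mt [0.03 0.71 0.01]
rel tip, tool axes [  5.6   2.  -42.3] Ft [0.2 0.3 0.5] Mt [0.01 0.73 0.05]

rel tip, tool axes [  0.8   1.9 -42.3] Ft [0.6 0.5 1. ] Mt [0.01 0.85 0.  ]
rel tip, tool axes [  0.7   1.9 -42.2] Ft [1.  0.1 0.3] Mt [0.11 0.98 0.  ]
rel tip, tool axes [  0.2   2.  -42.1] Ft [ 1.4 -0.4  0.2] Mt [0.24 1.27 0.03]
rel tip, tool axes [ -0.5   2.  -42.1] Ft [ 4.2 -0.9  0.5] Mt [ 0.26  1.65 -0.01]

rel tip, tool axes [  1.8   2.3 -42.2] Ft [ 1.5 -0.5  0.4] Mt [0.01 0.84 0.07]
rel tip, tool axes [  1.1   3.  -42.3] Ft [ 0.4 -1.2  1. ] Mt [ 0.21  0.84 -0.03]
rel tip, tool axes [  1.3   3.5 -42.3] Ft [ 2.1 -3.7  1.6] Mt [0.93 0.96 0.  ]
rel tip, tool axes [  1.4   4.1 -42.3] Ft [ 1.8 -5.1  1.3] Mt [1.48 0.93 0.02]

rel tip, tool axes [  1.3   2.5 -42.2] Ft [-0.2 -0.4  0.6] Mt [0.02 0.77 0.01]
rel tip, tool axes [  1.7   1.2 -42.2] Ft [ 1.2 -0.4  0.6] Mt [ 0.07  0.74 -0.04]
rel tip, tool axes [  1.8  -0.2 -42.2] Ft [ 0.2 -1.2  1.2] Mt [-0.03  0.79 -0.01]
rel tip, tool axes [  1.8  -1.1 -42.2] Ft [0.8 1.4 0.1] Mt [-0.26  0.77 -0.  ]

rel tip, tool axes [  2.    2.4 -42.2] Ft [ 1.1 -0.9  0.1] Mt [ 0.04  0.77 -0.07]
```

```bash
python3 -m pendant '{"rotation":[[0,0,0],[0,0,0],[0,0,0],[0,0,0]],"xyz":[[0.055,-0.04,0],[0,0,0.1],[0,0,0.1],[0,0,0]],"grip":[-1,-1,-1,-1]}' >/dev/null; python3 f.py
python3 -m pendant '{"rotation":[[0,0,0],[0,0,0],[0,0,0]],"xyz":[[0,0,0.1],[0,0,0.1],[0,0,0]],"grip":[-1,-1,-1]}' >/dev/null; python3 f.py
python3 -m pendant '{"rotation":[[0,0,0],[0,0,0],[0,0,0]],"xyz":[[0,0,0.1],[0,0,0.1],[0,0,0]],"grip":[-1,-1,-1]}' >/dev/null; python3 f.py
```

```text
rel tip, tool axes [  3.7   0.7 -35.8] Ft [ 0.9 -0.  -0.1] Mt [ 0.06  0.83 -0.05]
rel tip, tool axes [  3.6   0.8 -29.7] Ft [-1.  -0.3  1.2] Mt [-0.01  0.73 -0.03]
rel tip, tool axes [  3.    0.8 -23.8] Ft [-0.9 -0.3  1.2] Mt [-0.08  0.38  0.02]
```

```bash
for i in 1 2 3; do python3 -m pendant '{"rotation":[[0,0,0],[0,0,0]],"xyz":[[-0.04,0,0],[0,0,0]],"grip":[-1,-1]}' >/dev/null; python3 f.py; done
python3 -m pendant '{"rotation":[[0,0,0],[0,0,0]],"xyz":[[0.06,0,0],[0,0,0]],"grip":[-1,-1]}' >/dev/null; echo; python3 f.py
for i in 1 2; do python3 -m pendant '{"rotation":[[0,0,0],[0,0,0]],"xyz":[[0,0.04,0],[0,0,0]],"grip":[-1,-1]}' >/dev/null; python3 f.py; done
python3 -m pendant '{"rotation":[[0,0,0],[0,0,0]],"xyz":[[0,-0.08,0],[0,0,0]],"grip":[-1,-1]}' >/dev/null; echo; python3 f.py
for i in 1 2; do python3 -m pendant '{"rotation":[[0,0,0],[0,0,0]],"xyz":[[0,-0.04,0],[0,0,0]],"grip":[-1,-1]}' >/dev/null; python3 f.py; done
python3 -m pendant '{"rotation":[[0,0,0],[0,0,0]],"xyz":[[0,0.08,0],[0,0,0]],"grip":[-1,-1]}' >/dev/null; echo; python3 f.py
```

```text
rel tip, tool axes [  2.4   0.9 -24.1] Ft [-0.7  0.1  1.3] Mt [-0.01  0.69  0.  ]
rel tip, tool axes [  1.7   0.9 -24.2] Ft [ 1.3 -0.4  1.8] Mt [-0.    1.02 -0.03]
rel tip, tool axes [  1.    0.9 -24.2] Ft [ 3.2  0.4 -0.1] Mt [ 0.02  1.33 -0.04]

rel tip, tool axes [  1.8   0.9 -24.2] Ft [1.6 0.6 0.8] Mt [-0.03  0.96  0.03]
rel tip, tool axes [  1.6   1.6 -24.3] Ft [ 2.  -1.4  2.2] Mt [0.35 1.09 0.  ]
rel tip, tool axes [  1.4   2.7 -24.3] Ft [ 1.5 -2.9  0.2] Mt [0.69 1.   0.02]

rel tip, tool axes [  1.7   1.  -24.2] Ft [ 1.8  0.7 -0.9] Mt [ 0.03  1.01 -0.06]
rel tip, tool axes [  1.7   0.3 -24.2] Ft [0.  2.2 0.4] Mt [-0.39  0.9  -0.  ]
rel tip, tool axes [  1.5  -0.9 -24.2] Ft [1.2 2.7 0.1] Mt [-0.74  0.78  0.02]

rel tip, tool axes [  1.8   0.8 -24.2] Ft [ 1.1  0.6 -0.2] Mt [-0.22  0.94 -0.07]
```

```bash
python3 -m pendant '{"rotation":[[0,0,0],[0,0,0],[0,0,0]],"xyz":[[0.02,0,0.1],[0,0,0.1],[0,0,0]],"grip":[-1,-1,-1]}' >/dev/null; python3 f.py
python3 -m pendant '{"rotation":[[0,0,0],[0,0,0],[0,0,0]],"xyz":[[0,0,0.1],[0,0,0.1],[0,0,0]],"grip":[-1,-1,-1]}' >/dev/null; python3 f.py; echo
for i in 1 2 3; do python3 -m pendant '{"rotation":[[0,0,0],[0,0,0]],"xyz":[[-0.03,0,0],[0,0,0]],"grip":[-1,-1]}' >/dev/null; python3 f.py; done; echo
for i in 1 2 3 4 5 ; do python3 -m pendant '{"rotation":[[0,0,0],[0,0,0]],"xyz":[[0.03,0,0],[0,0,0]],"grip":[-1,-1]}' >/dev/null; python3 f.py; done
```

```text
rel tip, tool axes [  2.3   0.6 -17.8] Ft [0.4 0.  4.7] Mt [-0.03  0.83 -0.01]
rel tip, tool axes [  2.4   0.7 -11.6] Ft [ 1.1 -0.   6.2] Mt [-0.02  0.77  0.04]

rel tip, tool axes [  1.9   0.8 -11.9] Ft [ 1.6 -0.5  6.5] Mt [ 0.08  0.99 -0.04]
rel tip, tool axes [  1.4   0.8 -12. ] Ft [ 3.1 -0.1  5.7] Mt [ 0.15  1.33 -0.04]
rel tip, tool axes [  0.7   0.9 -12.1] Ft [ 4.3 -1.1  5.8] Mt [ 0.19  1.67 -0.04]

rel tip, tool axes [  0.9   0.9 -12.2] Ft [ 3.3 -0.   4.2] Mt [ 0.13  1.52 -0.01]
rel tip, tool axes [  1.2   0.8 -12.2] Ft [ 3.4 -0.8  4.6] Mt [ 0.09  1.36 -0.04]
rel tip, tool axes [  1.6   0.8 -12.3] Ft [ 1.8 -0.1  4.8] Mt [ 0.02  1.05 -0.03]
rel tip, tool axes [  2.1   0.8 -12.3] Ft [0.5 0.5 4.4] Mt [-0.03  0.81  0.03]
rel tip, tool axes [  2.8   0.8 -12.4] Ft [-0.3  0.9  2.7] Mt [-0.06  0.42 -0.02]
```

```bash
python3 -m pendant '{"rotation":[[0,0,0],[0,0,0]],"xyz":[[-0.02,0,0],[0,0,0]],"grip":[-1,-1]}'; python3 f.py
python3 - <<'E'
from h import *
ims=[]
for n,(a,b,s) in {"scene":(275,165,60),"top":(275,125,60)}.items():
    m=np.mean([env.get_image(n)[0].astype(float) for _ in range(3)],0);np.save(n+"_3.npy",m)
    im=np.clip((m[b:b+s,a:a+s,::-1]-10)*1.3,0,255).astype(np.uint8)
    im=cv2.resize(im,(396,396),interpolation=cv2.INTER_NEAREST)
    for k in range(0,s,5):
        q=int(k*6.6);cv2.putText(im,str(a+k),(q,10),0,.28,(0,0,255)); cv2.putText(im,str(b+k),(0,q+4),0,.28,(0,0,255))
    ims.append(im)
cv2.imwrite("pics/mid.png",np.hstack(ims))
E
```

```text
t: 16.5
tool_pos: [576.5, -37.6, 164.6]
eef_rot: [-0.005, 0.939, 0.013, 0.343]
contact_force: [1.3, 0.8, -2.2]
opening: 33.1
gripper_force: 60.2
rel tip, tool axes [  2.7   0.8 -12.3] Ft [0.4 0.7 2.6] Mt [-0.06  0.49  0.04]
```

View pics/mid.png

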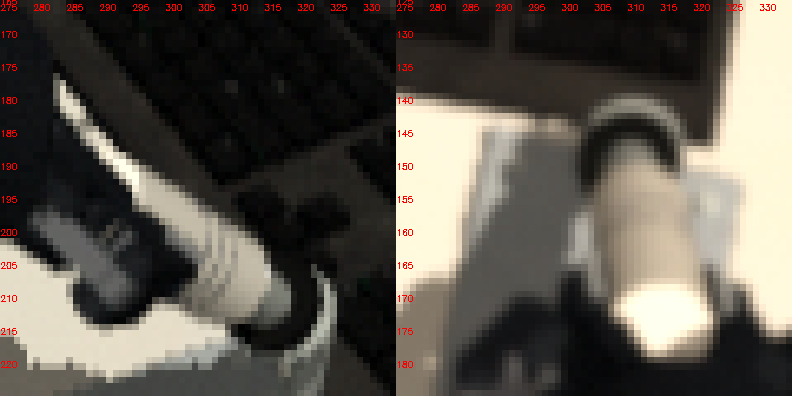

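The picture shows the beaker well on the peg, with its rim about 30 mm from the pad in both views (scene rim ≈(316,207), top ≈(311,150)). Now I'll find the peg's tilt by small turns about the rim.

```bash
python3 -m pendant '{"rotation":[[0,0,0],[0,0,0]],"xyz":[[-0.02,0,0],[0,0,0]],"grip":[-1,-1]}'>/dev/null; python3 f.py; echo Y+
for i in 1 2 3 4; do python3 -m pendant '{"rotation":[[0,0.25,0],[0,0,0]],"xyz":[[-0.035,0,0],[0,0,0]],"grip":[-1,-1]}' >/dev/null; python3 f.py; done
python3 -m pendant '{"rotation":[[0,-0.5,0],[0,-0.5,0],[0,0,0]],"xyz":[[0.07,0,0],[0.07,0,0],[0,0,0]],"grip":[-1,-1,-1]}' >/dev/null; echo Y-; python3 f.py
for i in 1 2 3 4; do python3 -m pendant '{"rotation":[[0,-0.25,0],[0,0,0]],"xyz":[[0.035,0,0],[0,0,0]],"grip":[-1,-1]}' >/dev/null; python3 f.py; done
python3 -m pendant '{"rotation":[[0,0.5,0],[0,0.5,0],[0,0,0]],"xyz":[[-0.07,0,0],[-0.07,0,0],[0,0,0]],"grip":[-1,-1,-1]}' >/dev/null; echo X+; python3 f.py
for i in 1 2 3 4; do python3 -m pendant '{"rotation":[[0.25,0,0],[0,0,0]],"xyz":[[0,0.035,0],[0,0,0]],"grip":[-1,-1]}' >/dev/null; python3 f.py; done
python3 -m pendant '{"rotation":[[-0.5,0,0],[-0.5,0,0],[0,0,0]],"xyz":[[0,-0.07,0],[0,-0.07,0],[0,0,0]],"grip":[-1,-1,-1]}' >/dev/null; echo X-; python3 f.py
for i in 1 2 3 4; do python3 -m pendant '{"rotation":[[-0.25,0,0],[0,0,0]],"xyz":[[0,-0.035,0],[0,0,0]],"grip":[-1,-1]}' >/dev/null; python3 f.py; done
python3 -m pendant '{"rotation":[[0.5,0,0],[0.5,0,0],[0,0,0]],"xyz":[[0,0.07,0],[0,0.07,0],[0,0,0]],"grip":[-1,-1,-1]}' >/dev/null; python3 f.py
```

```text
rel tip, tool axes [  2.8   0.8 -12.3] Ft [-0.4  0.3 -0.1] Mt [-0.06  0.48 -0.01]
Y+
rel tip, tool axes [  1.7   0.8 -12.2] Ft [0.1 0.7 0.5] Mt [-0.17  0.89 -0.04]
rel tip, tool axes [  1.    0.9 -12.2] Ft [ 1.3  1.1 -0.6] Mt [-0.1   0.84 -0.02]
rel tip, tool axes [  0.3   1.  -12.1] Ft [ 0.8  0.8 -0.3] Mt [-0.17  0.79  0.01]
rel tip, tool axes [ -0.1   1.  -12.1] Ft [ 2.2  0.7 -1.2] Mt [-0.23  0.86 -0.04]
Y-
rel tip, tool axes [  4.7   1.3 -12.4] Ft [-3.   1.4 -1.2] Mt [-0.23  0.06 -0.03]
rel tip, tool axes [  4.6   1.2 -12.4] Ft [-0.9  1.8 -1.2] Mt [-0.34  0.37  0.02]
rel tip, tool axes [  5.2   1.  -12.5] Ft [-0.3  1.4 -0.1] Mt [-0.27  0.34  0.06]
rel tip, tool axes [  5.9   0.9 -12.5] Ft [-0.4  0.8 -0.7] Mt [-0.28  0.38 -0.03]
rel tip, tool axes [  6.6   0.8 -12.6] Ft [-0.8  0.8  0.1] Mt [-0.26  0.46 -0.02]
X+
rel tip, tool axes [  1.2   0.5 -12.6] Ft [ 2.3  0.2 -4. ] Mt [-0.12  1.35  0.01]
rel tip, tool axes [  2.7   1.6 -12.5] Ft [ 0.5 -0.4 -0.7] Mt [ 0.16  0.58 -0.01]
rel tip, tool axes [  2.9   2.5 -12.6] Ft [-0.4 -1.1 -2.1] Mt [ 0.15  0.6  -0.02]
rel tip, tool axes [  2.9   3.4 -12.6] Ft [-0.3 -0.7 -1.2] Mt [0.07 0.61 0.03]
rel tip, tool axes [  3.    4.2 -12.6] Ft [ 0.5 -0.2 -0.2] Mt [0.08 0.61 0.01]
X-
rel tip, tool axes [  2.9   0.2 -12.5] Ft [ 0.6  2.3 -1.5] Mt [-0.65  0.53  0.01]
rel tip, tool axes [  2.8  -0.4 -12.5] Ft [ 0.1  1.2 -0. ] Mt [-0.34  0.62  0.03]
rel tip, tool axes [  2.8  -1.1 -12.5] Ft [0.7 1.2 0.3] Mt [-0.25  0.62 -0.06]
rel tip, tool axes [  2.8  -1.7 -12.5] Ft [-0.8  0.5  1.1] Mt [-0.32  0.6   0.07]
rel tip, tool axes [  3.   -2.2 -12.6] Ft [0.2 2.2 1.3] Mt [-0.36  0.62  0.02]
rel tip, tool axes [  3.2   1.6 -12.8] Ft [ 0.7 -0.2 -1.7] Mt [0.27 0.62 0.03]
```

```bash
python3 -m pendant '{"rotation":[[0,0,0],[0,0,0],[0,0,0]],"xyz":[[-0.01,-0.02,0.1],[0,0,0.1],[0,0,0]],"grip":[-1,-1,-1]}' >/dev/null; python3 f.py
for i in 1 2; do python3 -m pendant '{"rotation":[[0,0,0],[0,0,0],[0,0,0]],"xyz":[[0,0,0.1],[0,0,0.1],[0,0,0]],"grip":[-1,-1,-1]}' >/dev/null; python3 f.py; done
```

```text
rel tip, tool axes [ 2.6  0.4 -6.1] Ft [-0.6  1.7  3.8] Mt [-0.46  0.54  0.04]
rel tip, tool axes [ 2.6  0.1 -0.1] Ft [0.2 1.  6.2] Mt [-0.4   0.42 -0.01]
rel tip, tool axes [2.7 0.2 5.9] Ft [-0.9  1.6  5.5] Mt [-0.37  0.46 -0.02]
```

```bash
python3 -m pendant '{"rotation":[[0,0,0],[0,0,0]],"xyz":[[-0.02,0.025,0],[0,0,0]],"grip":[-1,-1]}' >/dev/null; python3 f.py
for i in 1 2 3; do python3 -m pendant '{"rotation":[[0,0,0],[0,0,0]],"xyz":[[0,0,0.1],[0,0,0]],"grip":[-1,-1]}' >/dev/null; python3 f.py; done
```

```text
rel tip, tool axes [2.4 0.6 5.6] Ft [0.9 0.3 5. ] Mt [0.07 0.69 0.01]
rel tip, tool axes [2.3 0.8 8.6] Ft [ 0.9 -1.   4.1] Mt [-0.02  0.8  -0.01]
rel tip, tool axes [ 2.4  0.9 11.6] Ft [ 1.4 -0.3  3.8] Mt [0.03 0.82 0.02]
rel tip, tool axes [ 2.3  0.9 14.7] Ft [ 0.8 -0.5  4. ] Mt [0.07 0.82 0.04]
```

```bash
echo Y+
for i in 1 2 3; do python3 -m pendant '{"rotation":[[0,0.3,0],[0,0,0]],"xyz":[[-0.022,0,0],[0,0,0]],"grip":[-1,-1]}' >/dev/null; python3 f.py; done
python3 -m pendant '{"rotation":[[0,-0.45,0],[0,-0.45,0],[0,0,0]],"xyz":[[0.033,0,0],[0.033,0,0],[0,0,0]],"grip":[-1,-1,-1]}' >/dev/null; echo Y-; python3 f.py
for i in 1 2 3; do python3 -m pendant '{"rotation":[[0,-0.3,0],[0,0,0]],"xyz":[[0.022,0,0],[0,0,0]],"grip":[-1,-1]}' >/dev/null; python3 f.py; done
python3 -m pendant '{"rotation":[[0,0.45,0],[0,0.45,0],[0,0,0]],"xyz":[[-0.033,0,0],[-0.033,0,0],[0,0,0]],"grip":[-1,-1,-1]}' >/dev/null; echo X+; python3 f.py
for i in 1 2 3; do python3 -m pendant '{"rotation":[[0.3,0,0],[0,0,0]],"xyz":[[0,0.022,0],[0,0,0]],"grip":[-1,-1]}' >/dev/null; python3 f.py; done
python3 -m pendant '{"rotation":[[-0.45,0,0],[-0.45,0,0],[0,0,0]],"xyz":[[0,-0.033,0],[0,-0.033,0],[0,0,0]],"grip":[-1,-1,-1]}' >/dev/null; echo X-; python3 f.py
for i in 1 2 3; do python3 -m pendant '{"rotation":[[-0.3,0,0],[0,0,0]],"xyz":[[0,-0.022,0],[0,0,0]],"grip":[-1,-1]}' >/dev/null; python3 f.py; done
python3 -m pendant '{"rotation":[[0.45,0,0],[0.45,0,0],[0,0,0]],"xyz":[[0,0.033,0],[0,0.033,0],[0,0,0]],"grip":[-1,-1,-1]}' >/dev/null; python3 f.py
```

```text
Y+
rel tip, tool axes [ 0.9  0.8 14.5] Ft [ 3.  -0.3  1.5] Mt [ 0.12  1.21 -0.06]
rel tip, tool axes [ 0.1  0.9 14.5] Ft [ 3.4 -0.   0.3] Mt [ 0.12  1.13 -0.  ]
rel tip, tool axes [-0.5  1.  14.5] Ft [2.6 0.  0.7] Mt [0.09 1.02 0.08]
Y-
rel tip, tool axes [ 3.3  1.2 14.2] Ft [-0.2  0.3 -1.5] Mt [-0.06  0.6   0.02]
rel tip, tool axes [ 3.7  1.1 14.2] Ft [ 0.2  0.3 -0.3] Mt [-0.08  0.84  0.01]
rel tip, tool axes [ 4.4  1.  14.1] Ft [ 1.4 -0.5 -0.8] Mt [0.03 0.87 0.06]
rel tip, tool axes [ 5.2  1.  14.1] Ft [ 0.1 -0.3 -1. ] Mt [-0.    0.9  -0.03]
X+
rel tip, tool axes [ 1.   0.9 14.1] Ft [ 4.2  0.1 -2.1] Mt [ 0.04  1.6  -0.05]
rel tip, tool axes [ 1.8  1.9 14.1] Ft [ 0.5 -0.8 -0.9] Mt [ 0.36  1.02 -0.06]
rel tip, tool axes [ 1.9  2.9 14.1] Ft [ 0.8 -1.   0.2] Mt [0.4  1.01 0.03]
rel tip, tool axes [ 1.9  3.9 14. ] Ft [ 2.1 -1.6 -0.6] Mt [ 0.32  1.03 -0.03]
X-
rel tip, tool axes [ 2.   0.5 14.3] Ft [2.5 1.8 0.5] Mt [-0.33  1.01 -0.03]
rel tip, tool axes [ 2.  -0.3 14.3] Ft [ 2.   1.1 -0.1] Mt [-0.14  1.05 -0.02]
rel tip, tool axes [ 2.  -1.1 14.2] Ft [2.3 1.1 0.9] Mt [-0.14  1.01 -0.04]
rel tip, tool axes [ 2.  -1.8 14.2] Ft [1.4 1.7 1. ] Mt [-0.17  1.   -0.03]
rel tip, tool axes [ 2.2  1.6 14. ] Ft [ 1.8 -2.4 -0.5] Mt [0.51 0.98 0.01]
```

```bash
python3 -m pendant '{"rotation":[[0,0,0],[0,0,0]],"xyz":[[0.01,-0.025,0],[0,0,0]],"grip":[-1,-1]}' >/dev/null; python3 f.py
for i in 1 2 3 4 5; do python3 -m pendant '{"rotation":[[0,0,0],[0,0,0]],"xyz":[[0,0,0.04],[0,0,0]],"grip":[-1,-1]}' >/dev/null; python3 f.py; done
```

```text
rel tip, tool axes [ 2.2  1.  14.1] Ft [ 1.3  2.5 -1.2] Mt [-0.53  0.96  0.04]
rel tip, tool axes [ 2.1  0.3 15.4] Ft [ 1.4  1.4 -1.5] Mt [-0.41  0.93  0.  ]
rel tip, tool axes [ 2.1  0.1 16.7] Ft [ 1.1  0.9 -1.1] Mt [-0.37  0.8  -0.04]
rel tip, tool axes [ 2.1  0.1 17.9] Ft [ 0.2  1.1 -0.8] Mt [-0.35  0.76 -0.03]
rel tip, tool axes [ 2.1  0.2 19.1] Ft [ 1.4  0.8 -1.9] Mt [-0.25  0.77 -0.  ]
rel tip, tool axes [ 2.2  0.2 20.3] Ft [ 1.4  1.7 -0. ] Mt [-0.26  0.74 -0.02]
```

```bash
python3 -m pendant '{"rotation":[[0,0,0],[0,0,0]],"xyz":[[0,0.015,0.03],[0,0,0]],"grip":[-1,-1]}' >/dev/null; python3 f.py
for i in 1 2 3 4; do python3 -m pendant '{"rotation":[[0,0,0],[0,0,0],[0,0,0]],"xyz":[[0,0,0.035],[0,0,0],[0,0,0]],"grip":[-1,-1,-1]}' >/dev/null; python3 f.py; done
```

```text
rel tip, tool axes [ 2.3  0.4 21.1] Ft [ 0.2 -0.6 -3.9] Mt [0.03 0.78 0.05]
rel tip, tool axes [ 2.3  0.4 22. ] Ft [ 1.6  0.8 -5.7] Mt [0.02 0.81 0.01]
rel tip, tool axes [ 2.3  0.5 23. ] Ft [ 2.2  0.7 -6.9] Mt [ 0.01  0.86 -0.01]
rel tip, tool axes [ 2.3  0.5 24. ] Ft [ 1.9  0.1 -9. ] Mt [0.01 0.89 0.  ]
rel tip, tool axes [ 2.3  0.5 24.9] Ft [  2.3   0.5 -10.3] Mt [-0.04  0.83  0.  ]
```

```bash
python3 -m pendant '{"rotation":[[0,0,0],[0,0,0]],"xyz":[[0,0,-0.03],[0,0,0]],"grip":[-1,-1]}' >/dev/null; python3 f.py
python3 -m pendant '{"rotation":[[0,0,0],[0,0,0],[0,0,0],[0,0,0],[0,0,0]],"xyz":[[0,0,0],[0,0,0],[0,0,0],[0,0,0],[0,0,0]],"grip":[0.3,0.3,0.3,0.3,0.3]}'; python3 f.py
cat > v.py <<'E'
from h import *
import sys
k=sys.argv[1];ims=[]
for n,(a,b,s) in {"scene":(280,170,60),"top":(275,120,60)}.items():
    m=np.mean([env.get_image(n)[0].astype(float) for _ in range(4)],0);np.save(f"{n}_{k}.npy",m)
    im=np.clip((m[b:b+s,a:a+s,::-1]-5)*1.4,0,255).astype(np.uint8)
    im=cv2.resize(im,(396,396),interpolation=cv2.INTER_NEAREST)
    for j in range(0,s,5):
        q=int(j*6.6);cv2.putText(im,str(a+j),(q,10),0,.28,(0,0,255)); cv2.putText(im,str(b+j),(0,q+4),0,.28,(0,0,255))
    ims.append(im)
cv2.imwrite(f"pics/{k}.png",np.hstack(ims))
E
python3 v.py open
```

```text
rel tip, tool axes [ 2.3  0.5 24.2] Ft [ 1.8 -1.4 -7.7] Mt [ 0.02  0.89 -0.  ]
t: 27.8
tool_pos: [600.6, -36.7, 136.9]
eef_rot: [-0.005, 0.939, 0.013, 0.343]
contact_force: [0.4, -0.3, -0.3]
opening: 55.5
gripper_force: 0.0
rel tip, tool axes [ 2.1  0.7 24.5] Ft [-0.1 -0.3  0.5] Mt [0.04 0.59 0.04]
```

View pics/open.png

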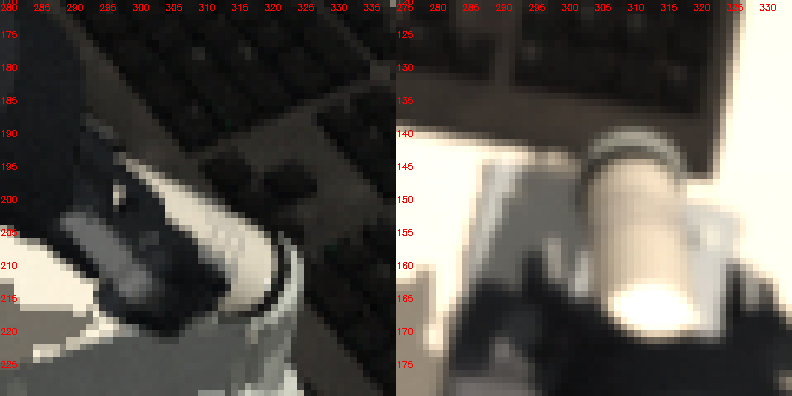

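The beaker sits on the black pad with a thin even dark line at the rim (scene ≈(321,210)), and the fingers are clear of it. Retreating along the axis.

```bash
python3 -m pendant '{"rotation":[[0,0,0],[0,0,0],[0,0,0],[0,0,0],[0,0,0]],"xyz":[[0,0,-0.3],[0,0,-0.6],[0,0,-1],[0,0,-1],[0,0,-1]],"grip":[0.5,0.5,0.5,0.5,0.5]}'
python3 -m pendant '{"rotation":[[0,0,0],[0,0,0],[0,0,0],[0,0,0]],"xyz":[[0,0,-1],[0,0,-1],[0,0,-0.5],[0,0,0]],"grip":[0.5,0.5,0.5,0.5]}'
python3 v.py away
python3 - <<'E'
from h import *
m={n:np.load(f"{n}_away.npy").astype(np.float32) for n in("scene","top")}
foot=np.array([638.2,-36,95.]);w=w0
for n in m:
    c,E=cal(n);oc=-E[:3,:3].T@E[:3,3]
    for s in (20,40,60,80,92):
        P=foot+s*w;side=np.cross(w,P-oc);side/=np.linalg.norm(side)
        q=np.arange(-28,28.1,.5);uv=proj(n,P+np.outer(q,side)).astype(np.float32)
        val=cv2.GaussianBlur(cv2.remap(m[n],uv[:,0],uv[:,1],cv2.INTER_LINEAR).reshape(-1,3),(1,5),0);gr=np.abs(np.gradient(val,axis=0)).sum(1)
        print(n,s,[(float(q[i]),int(gr[i])) for i in range(1,len(q)-1) if gr[i]>gr[i-1] and gr[i]>=gr[i+1] and gr[i]>8])
E
```

```text
t: 28.62
tool_pos: [523.4, -39.6, 226.9]
eef_rot: [-0.005, 0.939, 0.013, 0.342]
contact_force: [0.3, -1.0, 0.6]
opening: 64.1
gripper_force: 0.0
t: 28.95
tool_pos: [476.5, -42.5, 287.3]
eef_rot: [-0.005, 0.938, 0.012, 0.345]
contact_force: [0.6, -0.4, 0.3]
opening: 64.0
gripper_force: 0.0
scene 20 [(-17.0, 41), (-1.5, 9), (7.5, 9), (16.0, 36), (21.5, 15), (27.0, 15)]
scene 40 [(-16.0, 36), (14.0, 8), (18.0, 31)]
scene 60 [(-15.0, 33), (18.5, 27)]
scene 80 [(-26.0, 10), (-14.0, 36), (-2.0, 11), (7.0, 8), (10.0, 16), (13.0, 23), (15.5, 12), (19.0, 27)]
scene 92 [(-13.0, 42), (16.5, 21), (21.5, 22)]
top 20 [(-13.0, 8), (-8.0, 8)]
top 40 [(-21.5, 10), (-16.5, 8), (-10.0, 8), (21.5, 13)]
top 60 [(-24.0, 16), (-17.5, 15), (-11.0, 8)]
top 80 [(-27.0, 16), (-18.5, 12), (-12.5, 21), (7.5, 9)]
top 92 [(-15.5, 23), (12.5, 17), (27.0, 11)]
```

View pics/away.png

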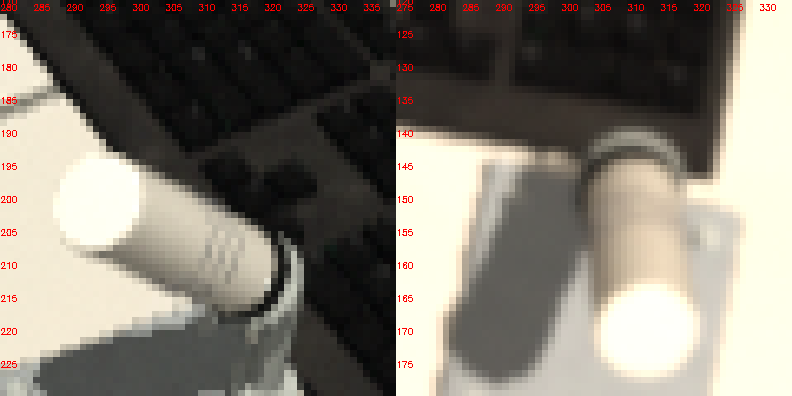

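The beaker stands on the peg clear of the gripper. The end disc is at scene ≈(294,200) and top ≈(312,170). Next: measure its axis and depth.

Run:
```python
from h import *
foot=np.array([638.2,-36,95.]);cen={}
X=np.array([.9959,-.0906,0]);des=np.array([-.6402,.0583,.766]);F=frame(w0)
for n,(a,b,c,e) in {"scene":(283,188,306,212),"top":(300,158,325,182)}.items():
    m=np.load(n+"_away.npy");g=m[b:e,a:c].mean(2)
    # end disc is brightest
    print(n,g[12].astype(int))
    t=(np.percentile(g,97)+np.median(g))/2 if n=="top" else 182
    k=(g>t).astype(np.uint8);N,l,st,ce=cv2.connectedComponentsWithStats(k);i=1+np.argmax(st[1:,4]);cen[n]=ce[i]+[a,b];print(t,st[i],cen[n])
for kk in (cen,{"scene":(293.6,200.0),"top":(311.7,169.6)}):
    P,er=tri("scene",kk["scene"],"top",kk["top"]);v=P-foot
    print("end",P.round(1),"err",er,"len along w0",v@w0,"lat tool",(F.T@v).round(1),"norm",np.linalg.norm(v),"angle to design",np.arccos(v@des/np.linalg.norm(v)))
```

```text
scene [170 171 169 170 170 184 190 193 192 193 193 192 193 193 193 194 194 196
 163 153 150 151 152]
182 [  5   5  13  14 137] [294.22627737 199.78832117]
top [149 149 148 147 150 167 196 203 204 204 204 203 204 204 204 205 205 205
 203 196 177 158 153 157 170]
178.64583333333331 [  6   5  15  14 159] [312.60377358 169.47169811]
end [569.7 -38.5 171.5] err 0.7744703816525024 len along w0 102.64081922148002 lat tool [   3.5    0.4 -102.6] norm 102.70066870729482 angle to design 0.08951220402868043
end [569.7 -36.8 169.3] err 1.1072618257917677 len along w0 100.94220071341287 lat tool [   4.9    2.1 -100.9] norm 101.08293426386845 angle to design 0.08234839428731083
```

```bash
python3 -m pendant '{"rotation":[[0,0,0],[0,0,0],[0,0,0],[0,0,0],[0,0,0]],"xyz":[[0,0,0],[0,0,0],[0,0,0],[0,0,0],[0,0,0]],"grip":[-1,-1,-1,-1,-1]}'
python3 -m pendant '{"rotation":[[0,0,0],[0,0,0],[0,0,0]],"xyz":[[0,0,0],[0,0,0],[0,0,0]],"grip":[-1,-1,-1]}' | grep -E "open|t:"; python3 f.py
```

```text
t: 29.77
tool_pos: [476.8, -42.0, 283.6]
eef_rot: [-0.005, 0.939, 0.013, 0.343]
contact_force: [0.1, 0.8, 0.6]
opening: 3.6
gripper_force: 0.0
t: 30.02
eef_rot: [-0.005, 0.939, 0.013, 0.343]
opening: 0.1
rel tip, tool axes [   2.2    0.6 -167.7] Ft [-0.  -0.9 -0.2] Mt [0.   0.61 0.01]
```

```bash
python3 -m pendant '{"rotation":[[0,0,0],[0,0,0],[0,0,0],[0,0,0],[0,0,0]],"xyz":[[0,0,1],[0,0,1],[0,0,1],[0,0,0.8],[0,0,0.4]],"grip":[-1,-1,-1,-1,-1]}' >/dev/null
python3 -m pendant '{"rotation":[[0,0,0],[0,0,0],[0,0,0]],"xyz":[[0,0,0.2],[0,0,0],[0,0,0]],"grip":[-1,-1,-1]}' >/dev/null; python3 f.py
for i in 1 2 3 4; do python3 -m pendant '{"rotation":[[0,0,0],[0,0,0]],"xyz":[[0,0,0.05],[0,0,0]],"grip":[-1,-1]}' >/dev/null; python3 f.py; done
```

```text
rel tip, tool axes [  2.4   0.8 -35.8] Ft [ 0.7 -0.8 -0.4] Mt [0.04 0.64 0.02]
rel tip, tool axes [  1.3   0.4 -34.9] Ft [-0.2  0.2 -0.6] Mt [ 0.01  0.64 -0.02]
rel tip, tool axes [  1.6   0.5 -33.1] Ft [-0.  -0.   0.3] Mt [ 0.03  0.68 -0.01]
rel tip, tool axes [  2.1   0.6 -31.2] Ft [ 0.8  1.2 -0.1] Mt [ 0.04  0.67 -0.03]
rel tip, tool axes [  2.3   0.6 -29.5] Ft [ 0.1 -0.1 -0.1] Mt [ 0.04  0.62 -0.01]
```

```bash
for i in 1 2 3 4 5 6 7; do python3 -m pendant '{"rotation":[[0,0,0],[0,0,0]],"xyz":[[0,0,0.05],[0,0,0]],"grip":[-1,-1]}' >/dev/null; python3 f.py; done
```

```text
rel tip, tool axes [  2.4   0.7 -28. ] Ft [ 0.6 -0.1  0.5] Mt [-0.03  0.58  0.03]
rel tip, tool axes [  2.4   0.7 -26.5] Ft [ 0.7 -0.2 -0.5] Mt [0.04 0.62 0.01]
rel tip, tool axes [  2.3   0.7 -25. ] Ft [ 0.4 -0.3  0.3] Mt [0.01 0.59 0.03]
rel tip, tool axes [  2.3   0.7 -23.5] Ft [-0.   0.1  0.3] Mt [ 0.04  0.67 -0.  ]
rel tip, tool axes [  2.3   0.7 -22. ] Ft [-0.5 -0.2  0. ] Mt [0.08 0.57 0.04]
rel tip, tool axes [  2.3   0.7 -20.5] Ft [0.4 0.1 0.2] Mt [ 0.08  0.63 -0.  ]
rel tip, tool axes [  2.    0.6 -19.1] Ft [-0.1 -0.5 -2.5] Mt [ 0.04  0.56 -0.  ]
```

```bash
for i in 1 2 3 4; do python3 -m pendant '{"rotation":[[0,0,0],[0,0,0]],"xyz":[[0,0,0.035],[0,0,0]],"grip":[-1,-1]}' >/dev/null; python3 f.py; done
```

```text
rel tip, tool axes [  1.6   0.5 -18.2] Ft [ 0.3 -0.8 -5.4] Mt [0.11 0.47 0.03]
rel tip, tool axes [  1.3   0.4 -17.3] Ft [-0.6  0.5 -7.4] Mt [0.14 0.39 0.01]
rel tip, tool axes [  1.    0.3 -16.3] Ft [-0.9 -0.4 -8.3] Mt [ 0.18  0.38 -0.03]
rel tip, tool axes [  0.8   0.2 -15.4] Ft [-1.6  0.1 -9.4] Mt [ 0.16  0.31 -0.  ]
```

```bash
python3 -m pendant '{"rotation":[[0,0,0],[0,0,0],[0,0,0],[0,0,0],[0,0,0]],"xyz":[[0,0,-0.1],[0,0,-0.2],[0,0,-0.5],[0,0,-1],[0,0,-1]],"grip":[-1,-1,-1,-1,-1]}' >/dev/null
python3 -m pendant '{"rotation":[[0,0,0],[0,0,0],[0,0,0],[0,0,0],[0,0,0]],"xyz":[[0,0,-1],[0,0,-1],[0,0,0],[0,0,0],[0,0,0]],"grip":[-1,-1,-1,-1,-1]}'
python3 v.py final
python3 - <<'E'
from h import *
for n in("scene","top"):
    a=np.load(n+"_away.npy");b=np.load(n+"_final.npy");s=np.s_[188:225,283:330] if n=="scene" else np.s_[140:182,298:325]
    print(n,cv2.phaseCorrelate(a[s].mean(2),b[s].mean(2)))
E
```

```text
t: 34.02
tool_pos: [482.4, -41.8, 276.8]
eef_rot: [-0.005, 0.939, 0.013, 0.343]
contact_force: [0.4, 1.2, 0.3]
opening: -0.2
gripper_force: 0.0
scene ((0.08471073584270883, -0.08060988958124682), 0.9897744411324213)
top ((0.6692293871630497, 0.26475793574633144), 0.9370911761275468)
```

View pics/final.png

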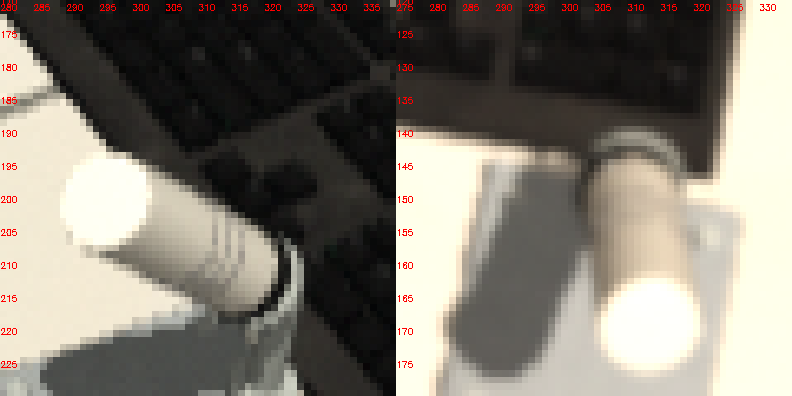

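The beaker is fully down on the pad (scene rim ≈(321,212), top rim ≈(310,144)), nudged about 1 mm further home by the press. The gripper is well clear, so I'm handing in.

```bash
python3 -c "
from workcell import env
print(env.close_job())"
```

```text
the job is handed in; nothing more can be done
None
```

The beaker hangs on the stand's peg with its rim pressed home on the rubber pad and the gripper clear of it; the highest contact force I read while fitting it was about 10 N, and the job was handed in at about 34 s.

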